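# Take the bore size of a valve sleeve with a telescoping gauge

### The job

Measure the brass sleeve with the telescoping gauge: lower the gauge into the bore until its collar sits flat on the rim, press the red end of its rocker so that the plungers spring out against the wall, then press the green end to lock them. Lift the gauge straight out, still locked at the bore size, and stand it upright on the middle of the grey granite plate, without tipping it over or shifting the seal cups, valve stem or nozzle cap.

Things in the scene. Friction and masses are not known exactly. Their poses are not given: they have to be found in the camera images.
- gauge_grip (a point): Centre of the 30 (x) x 24 (y) mm black handle of the loose bore gauge, 84 mm above its underside (handle spans 60 to 104 mm up). z is up the gauge, x along its rocker towards the green end. Grasp across the 24 mm, fingers closing along the gauge's y, with the rocker lying between the fingers. Weighs about 0.5 kg. It starts upright on the bench, locked, plungers in.
- gauge_foot (a point): Centre of the gauge's flat round underside, 84 mm below gauge_grip; axes as gauge_grip. The gauge stands on its steel head, 44 mm diameter and 52 mm tall.
- gauge_collar (a point): Centre of the underside of the gauge's aluminium collar (84 mm diameter, 8 mm thick), 52 mm above the gauge's underside; it meets the sleeve's rim when the gauge is home.
- lock_pad (a point): Middle of the top of the green domed pad (16 mm across) on the rocker's +x end, 30 mm from the gauge's axis. Pressed down = plungers locked.
- release_pad (a point): Middle of the top of the red domed pad (16 mm across) on the rocker's other end, 30 mm from the gauge's axis. Pressed down = plungers free to spring out.
- rocker (a joint): Rocker on top of the gauge (76 mm long, 18 wide, highest point about 127 mm above the gauge's underside), rad: about 0 = green end down (locked), 0.4 = red end down (free). It is stiff and stays where it is left: press the raised end all the way down to its stop. The raised pad stands 12 mm higher than the other; moving it takes about 3 N.
- plunger (a joint): How far each of two steel plungers (on +x and -x of the head, 24 mm above the underside, moving together) stands out, m: 0 = in (50 mm over tips), 0.007 = touching the wall of the 64 mm bore, 0.016 = fully out (too wide for the bore). Springs push them out with about 1.5 N each when the rocker is on red; on green they stay where they are.
- sleeve_rim (a point): Centre of the mouth of the fixed brass sleeve, at its rim, 90 mm above the bench. Bore 64 mm diameter, upright, 80 mm deep; outer diameter 90 mm; bolted to the bench on a round steel foot of 116 mm diameter, 10 mm thick.
- plate_top (a point): Centre of the top face of the fixed grey granite plate, 130 x 130 mm, top 12 mm above the bench.
- seal_cup_a: Black rubber seal cup, 62 mm diameter, 28 mm tall; bystander. Origin at the centre of its underside.
- seal_cup_b: A second black rubber seal cup of the same size; bystander.
- stem: Brass valve stem lying on the bench, about 113 mm long, 26 mm high; bystander. Origin on the bench below its middle.
- nozzle_cap: Orange plastic nozzle cap, a cone 64 mm diameter and 62 mm tall; bystander. Origin at the centre of its underside.
Mind the look-alikes: they are no part of the job. Leave any blue or pink look-alike of the part that bears gauge_grip alone.

How it is judged:
By the outcome, as a careful person would: the job done as asked, in the order asked, and still so for the second after the job is handed in, with the robot touching nothing.
It also fails if it takes over 61 s, if anything falls off the work surface, if the arm or the gripper's body presses on something with over 40 N, if the wrist force passes 120 N, or if a joint passes its speed limit or range.

### The arm

A 6-joint arm with a two-finger parallel gripper is mounted at the origin on the work surface. World frame = base frame: x ahead of the robot, y to its left, z up, the work surface at z = 0. Lengths are in mm, angles in rad, forces in N, time in s.
With the tool pointing down it reaches from about 350 to 775 mm from the base axis. Payload 7.3 kg.
Tool frame: the origin (TCP) lies between the finger pads; the fingertips stand robot.tcp_to_tips ahead of it and the grasp point (between the pads) lies 2 mm behind it (robot.tcp_to_tips is the distance from the TCP to the fingertips, in mm); z points along the fingers, y is the direction in which the jaws open and shut (so a half turn about z gives the same grasp; the last joint's range is limited). The gripper opens to 92 mm and grips with 3 to 60 N. Pads are 19 mm wide; open, the fingers measure 130 mm over their backs; the gripper's body (75 mm by 190 mm) begins 47 mm behind the grasp point.
Start: joints at [0.968, 0.342, 1.524, -0, 1.275, -0.146], TCP at [231.554, 471.196, 243.741] pointing down, gripper open.
Joint ranges: [-2.53, 2.53], [-0.77, 2.02], [0.04, 2.7], [-1, 4.14], [0.28, 2.66], [-3.11, 3.11]. Speed limits (rad/s): [2.57, 2.57, 3.14, 3.14, 3.14, 3.14].

### API

Orientations are given as a 3x3 rotation matrix whose columns are the frame's x, y, z axes.
In Python, from bench import robot, eyes, boxes_of, regions_of gives the robot as it stands. The module is installed in compiled form; this text tells all that it offers.
- The arm moves only by the tool step_arm, never from a script. Its argument "rows" is a list of rows, each a list of 3 entries, a list of its own where there are three numbers: the finger opening in mm, from 0 to 91.8, then the shift along the tool's x, y, z in mm, then the turn, a rotation vector about the tool's x, y, z in degrees. In form: [[gripper, [x, y, z], [ax, ay, az]], ...]. A call has 1 to 20 rows; each row shifts and turns the commanded pose from where the row before left it, along the tool's axes as they then stand; what a row does not reach is not made up. A row lasts 1/10 s, in which the tool goes at most 50 mm and 8.59 degrees, less where a joint would pass 70% of its speed; a pose out of reach is approached as far as the arm can. A call is refused whole if a number of a shift passes 50 or a number of a turn 8.59, either way. A call with a gripper value outside its range is refused whole. The fingers move at their own pace and stop on an object; "newtons" is the grip in N (left out, the last holds). Time passes only in rows, so rows that do not move let the fingers close. It gives the time, the measured TCP pose, the force and the opening at its end, in the units of the state.
- robot.get_state(): the state, without advancing time (a new reading comes with each control period).
- eyes.camera(name): name is "scene" or "top" or "wrist"; returns (picture, depth): 420x560x3 uint8, red, green, blue; 420x560 float32, mm along the optical axis (not along the pixel's ray), 0 where there is no reading.
- eyes.get_calibration(name): a dict with "mtx" (3x3 intrinsics, pixels), "k1" (the pictures are not rectified: a ray, as slopes to the right and down, at radius r is drawn at 1 + k1 r^2 times it, then the intrinsics apply), "R" (3x3) and "t" (3): a world point X has camera coordinates R X + t; the wrist camera has in their place "T_tool_cam" (4x4, takes a point from camera to tool coordinates, whose origin is the TCP and whose axes are the flange's). Camera axes: x right, y down, z forward; pixel columns grow to the right and rows downward; lengths in mm; the calibration is good to about 2 mm. A picture is of the moment at which its call begins: read the wrist's pose just before it. get_calibration takes no time and is no camera call.
- robot.finish_job(): hands the job in, once; it reports no verdict.
Trained networks look in the newest picture that a camera, given by its name, has taken for a name from the list of things; names that differ only in an ending like _2 or _b are one class to them, and where a whole thing is asked for, a point or a joint stands for the part that bears it (a point fixed in the world has none). Each returns a list of dicts, best first, with "p" (0 to 1); they miss things now and then, are a little off and sometimes report something else, mostly with a low value. They report only what shows in the picture. A call takes as long as a camera call. They do not tell look-alikes from the thing itself.
- boxes_of(label, camera): "box" ([left, top, width, height] in pixels, round what is visible of it).
- regions_of(label, camera): "pixels" (420x560 bool, what is visible of it) and "box" ([left, top, width, height] in pixels, round what is visible of it).
The state is a dict: "t": time; "joint_pos": joint angles; "dq": joint speeds; "tau": joint torques, N m; "position": TCP position; "orientation": TCP orientation; "force": force on the tool from outside, world axes, zero at the start; "moment": the same for the moment, N m; "finger_gap": opening from 0.0 (shut) to 1.0 (fully open).
Only numpy, scipy, OpenCV 4.12 (cv2) and the standard library are available. Lean on these libraries where they do the work, as an engineer would, in place of code of your own. Each camera call takes 0.05 s, during which the arm holds its last target. There are 200 camera calls.

## Working session

There is one attempt and no reset: what is moved stays moved. The work goes in short steps, Python scripts to look and compute and a tool call to move; the robot and the scene stay as the last step left them, time stands still between calls to the robot, and variables do not carry over. Pictures are saved under pics/ and viewed, about 8 in all and at most 12, crops included, and the job is handed in when it is done.

Besides the shell and the picture viewer there is one more tool, called after "Call:" as name(argument=value, ...), one argument or row to a line, values as JSON. step_arm: Moves the arm, as the interface text tells. Its arguments: {"type":"object","properties":{"rows":{"type":"array","items":{"type":"array"}},"newtons":{"type":"number"}},"required":["rows"]}

```bash
mkdir -p pics
cat > h.py <<'E'
import numpy as np, cv2
from bench import robot, eyes, boxes_of, regions_of
def shot(n,f=None):
    s=robot.get_state(); p,d=eyes.camera(n)
    if f: cv2.imwrite('pics/'+f,p[:,:,::-1])
    return s,p,d
def world(n,uv,z,s=None):
    """pixels uv (N,2) with depths z -> world mm"""
    c=eyes.get_calibration(n); K=c['mtx']; uv=np.atleast_2d(uv).astype(float)
    q=cv2.undistortPoints(uv.reshape(-1,1,2),K,np.array([c['k1'],0,0,0.])).reshape(-1,2)
    P=np.c_[q,np.ones(len(q))]*np.asarray(z).reshape(-1,1)
    if n=='wrist':
        T=np.array(c['T_tool_cam']); P=P@T[:3,:3].T+T[:3,3]
        return P@np.array(s['orientation']).T+np.array(s['position'])
    return (P-c['t'])@np.array(c['R'])
def cloud(n,d,s=None,mask=None):
    m=(d>0) if mask is None else mask&(d>0)
    v,u=np.nonzero(m); return np.c_[u,v],world(n,np.c_[u,v],d[v,u],s)
E
python3 - <<'E'
from h import *
st=robot.get_state(); print({k:np.round(v,3) for k,v in st.items()}); print(robot.tcp_to_tips)
for n in('scene','top'):
    s,p,d=shot(n,n+'1.png')
    for l in('gauge_grip','lock_pad','release_pad','sleeve_rim','plate_top','seal_cup_a','stem','nozzle_cap'):
        try:
            for r in regions_of(l,n)[:4]:
                uv,P=cloud(n,d,s,r['pixels']); print(n,l,round(r['p'],2),r['box'],np.round(np.median(P,0)),np.round(np.percentile(P[:,2],97)))
        except Exception as e: print(l,e)
E
```

```text
{'t': np.float64(0.0), 'joint_pos': array([ 0.968,  0.343,  1.525, -0.   ,  1.275, -0.146]), 'dq': array([-0.002,  0.001, -0.002, -0.   , -0.001, -0.001]), 'tau': array([-1.0000e-03, -4.3124e+01, -2.4422e+01,  7.2000e-02,  5.6000e-02,
       -0.0000e+00]), 'position': array([231.32 , 470.864, 243.052]), 'orientation': array([[-0.897,  0.441, -0.001],
       [ 0.441,  0.897, -0.001],
       [ 0.   , -0.002, -1.   ]]), 'force': array([-0.251,  0.071, -0.686]), 'moment': array([ 0.048, -0.057,  0.016]), 'finger_gap': np.float64(0.999)}
17.0
scene gauge_grip 0.92 [161.4, 166.0, 37.4, 56.1] [ 586. -266.   60.] 120.0
scene gauge_grip 0.87 [174.0, 130.6, 34.7, 44.8] [ 436. -263.   60.] 120.0
scene gauge_grip 0.74 [88.9, 170.6, 45.3, 45.8] [ 574. -418.   61.] 120.0
scene lock_pad 0.8 [93.7, 166.9, 31.1, 17.0] [ 565. -423.  113.] 126.0
scene lock_pad 0.64 [165.5, 170.0, 22.9, 27.2] [ 572. -271.  114.] 125.0
scene lock_pad 0.47 [170.7, 131.1, 32.7, 9.0] [ 430. -268.  114.] 127.0
scene release_pad 0.75 [91.1, 164.6, 36.1, 18.6] [ 565. -424.  114.] 126.0
scene release_pad 0.7 [169.7, 129.7, 31.9
[... 969 characters left out ...]
top lock_pad 0.56 [340.0, 275.4, 26.9, 3.1] [ 425. -271.  116.] 128.0
top release_pad 0.61 [398.2, 220.4, 23.0, 12.6] [ 563. -421.  115.] 129.0
top release_pad 0.54 [342.4, 210.8, 21.0, 19.3] [ 576. -269.  116.] 129.0
top release_pad 0.46 [336.7, 272.4, 29.1, 6.9] [ 425. -269.  115.] 127.0
top sleeve_rim 0.7 [231.2, 223.1, 38.7, 40.1] [513.  28.  16.] 95.0
top plate_top 0.69 [162.2, 221.4, 45.4, 48.1] [508. 214.  12.] 18.0
top seal_cup_a 0.84 [285.8, 156.9, 19.8, 22.6] [ 748. -111.   19.] 32.0
top seal_cup_a 0.5 [215.8, 157.3, 21.0, 18.0] [756. 105.  19.] 32.0
top stem 0.5 [157.8, 152.0, 14.6, 37.3] [741. 290.  22.] 31.0
top nozzle_cap 0.95 [331.8, 159.9, 26.3, 23.9] [ 735. -259.   44.] 67.0
```

Run:
```python
import cv2,numpy as np
a=cv2.imread('pics/scene1.png')[110:310,60:460]; b=cv2.imread('pics/top1.png')[140:310,130:440]
a=cv2.resize(a,(600,300),interpolation=2); b=cv2.resize(b,(600,299),interpolation=2)
cv2.imwrite('pics/both.png',np.vstack([a,b]))
```

```text
(no output)
```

View pics/both.png

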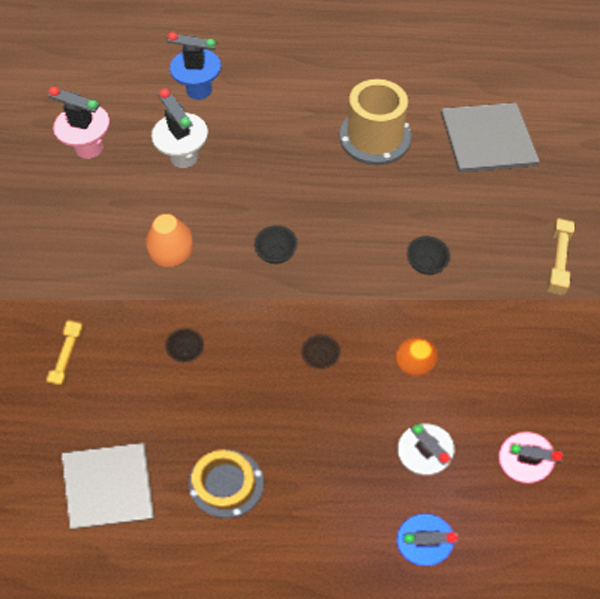

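White gauge (scene ~ (180,195), top ~ (350,217)) is the real one: the blue (scene ~ (190,152)) and pink (~ (114,190)) are look-alikes. The red end is raised (locked). Next I'll measure roughly its collar, pads, sleeve and plate.

```bash
cat >> h.py <<'E'
def circ(P):
    A=np.c_[2*P[:,:2],np.ones(len(P))]; s=np.linalg.lstsq(A,(P[:,:2]**2).sum(1),rcond=None)[0]
    return s[:2],np.sqrt(s[2]+s[0]**2+s[1]**2)
def enc(P): return cv2.minEnclosingCircle(P[:,:2].astype(np.float32))
def pads(p,uv,P,c,r=55):
    rgb=p[uv[:,1],uv[:,0]].astype(int); near=np.hypot(*(P[:,:2]-c).T)<r
    o=[]
    for a,b,e in((0,1,2),(1,0,2)):
        m=near&(P[:,2]>95)&(rgb[:,a]>1.6*rgb[:,b])&(rgb[:,a]>1.6*rgb[:,e])
        o.append(np.r_[P[m].mean(0),m.sum()] if m.any() else None)
    return o
E
python3 - <<'E'
from h import *
for n in('top','scene'):
    s,p,d=shot(n); uv,P=cloud(n,d)
    def sel(c,r,z0,z1): 
        m=(np.hypot(*(P[:,:2]-c).T)<r)&(P[:,2]>z0)&(P[:,2]<z1); return P[m]
    print(n,'collar',enc(sel((570,-267),60,54,68)),'rim',enc(sel((515,28),70,84,100)),
     'plate',cv2.minAreaRect(sel((510,214),105,9,20)[:,:2].astype(np.float32)))
    for o in pads(p,uv,P,np.array((570,-267))): print(np.round(o,1))
E
```

```text
top collar ((575.3137817382812, -270.23040771484375), 42.56806564331055) rim ((517.324951171875, 30.703664779663086), 45.05231857299805) plate ((515.6412353515625, 229.11447143554688), (153.91494750976562, 164.47177124023438), 4.871110439300537)
[ 550.6 -287.1  125.5   25. ]
[ 596.8 -250.8  116.5   18. ]
scene collar ((575.858642578125, -267.08551025390625), 43.20906066894531) rim ((518.33740234375, 32.25943374633789), 46.79987335205078) plate ((509.9513854980469, 213.729736328125), (132.79354858398438, 130.90675354003906), 9.16391372680664)
[ 553.8 -286.4  122.9   38. ]
[ 601.3 -249.4  114.4   25. ]
```

Run:
```python
from h import *
c=eyes.get_calibration('wrist'); print(np.round(c['T_tool_cam'],3),np.round(c['mtx']))
```

```text
[[-1.00000e-03 -9.59000e-01 -2.85000e-01  7.82170e+01]
 [ 1.00000e+00 -1.00000e-03 -1.00000e-03  1.43100e+00]
 [ 0.00000e+00 -2.85000e-01  9.59000e-01 -1.40933e+02]
 [ 0.00000e+00  0.00000e+00  0.00000e+00  1.00000e+00]] [[316.   0. 277.]
 [  0. 316. 213.]
 [  0.   0.   1.]]
```

Call:
step_arm(
  rows=[
    [91,[-37.3,-30.1,0],[0,0,0]],
    [91,[-37.3,-30.1,0],[0,0,0]],
    [91,[-37.3,-30.1,0],[0,0,0]],
    [91,[-37.3,-30.1,0],[0,0,0]],
    [91,[-37.3,-30.1,0],[0,0,0]],
    [91,[-37.3,-30.1,0],[0,0,0]],
    [91,[-37.3,-30.1,0],[0,0,0]],
    [91,[-37.3,-30.1,0],[0,0,0]],
    [91,[-37.3,-30.1,0],[0,0,0]],
    [91,[-37.3,-30.1,0],[0,0,0]],
    [91,[-37.3,-30.1,0],[0,0,0]],
    [91,[-37.3,-30.1,0],[0,0,0]],
    [91,[-37.3,-30.1,0],[0,0,0]],
    [91,[-37.3,-30.1,0],[0,0,0]],
    [91,[-37.3,-30.1,0],[0,0,0]],
    [91,[-37.3,-30.1,0],[0,0,0]],
    [91,[-37.3,-30.1,0],[0,0,0]],
  ],
)

```text
t: 2.7
position: [575.4, -269.7, 243.7]
orientation: [[-0.897, 0.441, 0.0], [0.441, 0.897, 0.0], [-0.0, 0.0, -1.0]]
force: [1.0, 0.1, -0.1]
finger_gap: 0.993
```

Call:
step_arm(
  rows=[
    [91,[0,0,0],[0,0,8.3]],
    [91,[0,0,0],[0,0,8.3]],
    [91,[0,0,0],[0,0,8.3]],
    [91,[0,0,0],[0,0,8.3]],
    [91,[0,0,0],[0,0,8.3]],
    [91,[0,0,0],[0,0,8.3]],
    [91,[0,0,0],[0,0,8.3]],
    [91,[0,0,0],[0,0,8.3]],
    [91,[0,0,0],[0,0,8.3]],
    [91,[0,0,0],[0,0,8.3]],
    [91,[0,0,0],[0,0,8.3]],
    [91,[0,0,0],[0,0,8.3]],
    [91,[0,0,0],[0,0,8.3]],
    [91,[0,0,0],[0,0,8.3]],
    [91,[0,0,0],[0,0,0]],
    [91,[0,0,0],[0,0,0]],
  ],
)

```text
t: 4.3
position: [574.9, -267.7, 243.6]
orientation: [[0.79, 0.614, -0.0], [0.614, -0.79, 0.0], [0.0, -0.0, -1.0]]
force: [-0.5, -1.2, -0.4]
finger_gap: 0.988
```

```bash
cat > look.py <<'E'
from h import *
import sys
s,p,d=shot('wrist',sys.argv[1]); uv,P=cloud('wrist',d,s)
R=np.array(s['orientation']);t=np.array(s['position'])
print('tcp',t,'joints',np.round(s['joint_pos'],2))
L=(P-t)@R   # tool coords
z0=float(sys.argv[2]); r=float(sys.argv[3]) # collar/rim top height
m=(np.abs(P[:,2]-z0)<5)&(np.hypot(L[:,0],L[:,1])<r)
if m.sum()>30:
    from scipy.spatial import ConvexHull
    Q=P[m]; H=Q[ConvexHull(Q[:,:2]).vertices]; c,rad=circ(H)
    print('circle world',c,rad,'enc',enc(Q),'tool',np.round((np.r_[c,z0]-t)@R,1))
for o in pads(p,uv,P,t[:2],70):
    if o is not None: print('pad world',np.round(o,1),'tool',np.round((o[:3]-t)@R,1))
rgb=p[uv[:,1],uv[:,0]].astype(int)
E
python3 look.py w1.png 60 60
```

```text
tcp [ 574.9166016  -267.70070482  243.61915638] joints [-0.56  0.55  1.19  0.    1.4   0.35]
circle world [ 574.50008974 -266.74502879] 41.56493464514335 enc ((574.365234375, -266.85430908203125), 41.92467498779297) tool [  0.3  -1.  183.6]
pad world [ 552.4 -284.1  124.2  244. ] tool [-27.8  -0.8 119.5]
pad world [ 598.3 -247.9  114.4  192. ] tool [ 30.6  -1.2 129.3]
```

View pics/w1.png

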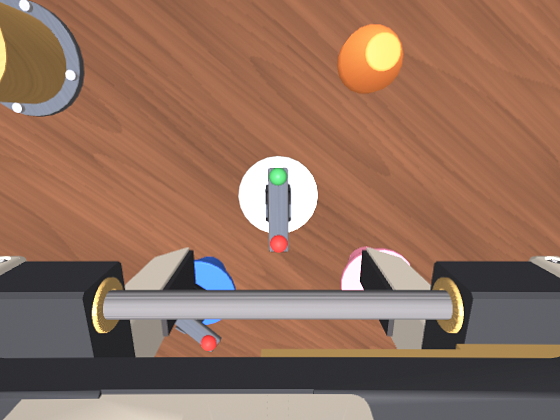

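The wrist view shows the white gauge at (278,195), centred between the fingers, with green at (278,176) towards tool +x. I'll descend and grip.

Call:
step_arm(
  rows=[
    [91,[0,-1,32],[0,0,0]],
    [91,[0,0,32],[0,0,0]],
    [91,[0,0,32],[0,0,0]],
    [91,[0,0,32],[0,0,0]],
    [91,[0,0,20],[0,0,0]],
    [91,[0,0,11.6],[0,0,0]],
    [91,[0,0,0],[0,0,0]],
    [91,[0,0,0],[0,0,0]],
  ],
  newtons=30,
)

```text
t: 5.15
position: [574.9, -267.2, 85.1]
orientation: [[0.791, 0.611, 0.001], [0.611, -0.791, -0.001], [0.001, 0.001, -1.0]]
force: [0.4, -0.4, 0.4]
finger_gap: 0.993
```

Call:
step_arm(
  rows=[
    [20,[0,0,0],[0,0,0]],
    [20,[0,0,0],[0,0,0]],
    [20,[0,0,0],[0,0,0]],
    [20,[0,0,0],[0,0,0]],
    [20,[0,0,0],[0,0,0]],
    [20,[0,0,0],[0,0,0]],
    [20,[0,0,0],[0,0,0]],
    [20,[0,0,0],[0,0,0]],
    [20,[0,0,0],[0,0,0]],
    [20,[0,0,0],[0,0,0]],
  ],
)

```text
t: 6.15
position: [574.4, -267.1, 84.1]
orientation: [[0.792, 0.611, 0.0], [0.611, -0.792, -0.0], [0.0, 0.0, -1.0]]
force: [0.6, -0.3, -0.6]
finger_gap: 0.263
```

Call:
step_arm(
  rows=[
    [20,[0,0,-10],[0,0,0]],
    [20,[0,0,-30],[0,0,0]],
    [20,[0,0,-40],[0,0,0]],
    [20,[0,0,-40],[0,0,0]],
    [20,[15,-30,0],[0,0,0]],
    [20,[20,-41,0],[0,0,0]],
    [20,[20,-41,0],[0,0,0]],
    [20,[20,-41,0],[0,0,0]],
    [20,[0,0,0],[0,0,0]],
    [20,[0,0,0],[0,0,0]],
    [20,[0,0,0],[0,0,0]],
  ],
)

```text
t: 7.25
position: [540.4, -100.6, 204.2]
orientation: [[0.792, 0.61, 0.0], [0.61, -0.792, -0.0], [-0.0, 0.0, -1.0]]
force: [0.2, -0.5, -5.1]
finger_gap: 0.26
```

Run:
```python
from h import *
s,p,d=shot('wrist','w2.png'); uv,P=cloud('wrist',d,s)
R=np.array(s['orientation']);t=np.array(s['position']); print(t,s['force'],s['finger_gap'])
from scipy.spatial import ConvexHull
m=(np.abs(P[:,2]-90)<4)&(np.hypot(*(P[:,:2]-(518,31)).T)<52)
H=P[m][ConvexHull(P[m][:,:2]).vertices]; c,r=circ(H); print(m.sum(),np.median(P[m][:,2]),c,r,enc(P[m]),(np.r_[c,90]-t)@R)
for z in (89,): 
  m2=m&(np.hypot(*(P[:,:2]-c).T)<60); Q=P[m2,:2]; rr=np.hypot(*(Q-c).T); print(np.percentile(rr,[1,10,50,90,99]))
```

```text
[ 540.44242413 -100.57652063  204.24837105] [ 0.1947087  -0.48775581 -5.07257414] 0.2599175423840784
5370 89.76707219009758 [516.92908553  32.61909711] 44.566732712265136 ((516.7462158203125, 32.85123062133789), 45.235660552978516) [  62.68330846 -119.89502539  114.20431556]
[31.77717662 32.90573144 38.4562197  43.46159783 44.53986777]
```

View pics/w2.png

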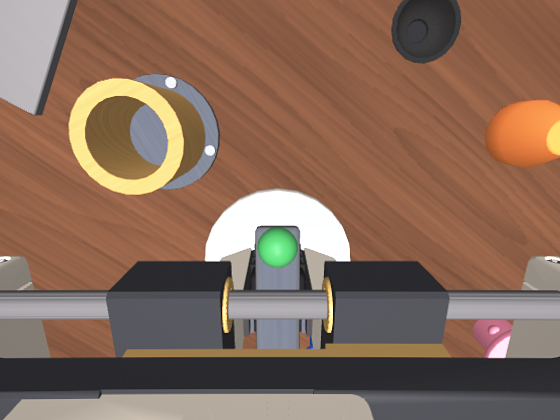

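The sleeve (rim centre ~ (125,137) px) is clear and the gauge hangs straight. Next: over the bore and most of the way down.

Call:
step_arm(
  rows=[
    [20,[15.5,-29.7,0],[0,0,0]],
    [20,[16,-30,0],[0,0,0]],
    [20,[16,-30,0],[0,0,0]],
    [20,[15,-30,0],[0,0,0]],
    [20,[0,0,0],[0,0,0]],
    [20,[0,0,0],[0,0,0]],
    [20,[0,0,20],[0,0,0]],
    [20,[0,0,15],[0,0,0]],
    [20,[0,0,0],[0,0,0]],
    [20,[0,0,0],[0,0,0]],
  ],
)

```text
t: 8.3
position: [517.2, 31.8, 169.3]
orientation: [[0.793, 0.609, -0.0], [0.609, -0.793, -0.0], [-0.0, 0.0, -1.0]]
force: [-0.1, -0.2, -5.0]
finger_gap: 0.261
```

Call:
step_arm(
  rows=[
    [20,[0,0,15],[0,0,0]],
    [20,[0,0,15],[0,0,0]],
    [20,[0,0,10],[0,0,0]],
    [20,[0,0,0],[0,0,0]],
    [20,[0,0,0],[0,0,0]],
  ],
)

```text
t: 8.8
position: [517.3, 32.8, 129.8]
orientation: [[0.792, 0.61, 0.001], [0.61, -0.792, -0.0], [0.001, 0.001, -1.0]]
force: [-0.2, -0.3, -4.3]
finger_gap: 0.258
```

Call:
step_arm(
  rows=[
    [20,[0,0,2],[0,0,0]],
    [20,[0,0,2],[0,0,0]],
    [20,[0,0,2],[0,0,0]],
    [20,[0,0,0],[0,0,0]],
    [20,[0,0,0],[0,0,0]],
  ],
)

```text
t: 9.3
position: [516.7, 33.0, 123.1]
orientation: [[0.792, 0.611, 0.0], [0.611, -0.792, 0.0], [0.0, -0.0, -1.0]]
force: [0.2, -0.7, -4.8]
finger_gap: 0.261
```

Call:
step_arm(
  rows=[
    [20,[0,0,1],[0,0,0]],
    [20,[0,0,1],[0,0,0]],
    [20,[0,0,0],[0,0,0]],
    [20,[0,0,0],[0,0,0]],
  ],
)

```text
t: 9.7
position: [516.9, 33.0, 122.1]
orientation: [[0.792, 0.611, 0.001], [0.611, -0.792, -0.0], [0.001, 0.001, -1.0]]
force: [-2.1, 1.0, 5.6]
finger_gap: 0.262
```

Contact: the collar sits on the rim. Release and rise, then look.

Call:
step_arm(
  rows=[
    [40,[0,0,0],[0,0,0]],
    [60,[0,0,0],[0,0,0]],
    [91,[0,0,0],[0,0,0]],
    [91,[0,0,0],[0,0,0]],
    [91,[0,0,0],[0,0,0]],
    [91,[0,0,0],[0,0,0]],
    [91,[0,0,0],[0,0,0]],
    [91,[0,0,-15],[0,0,0]],
    [91,[0,0,-35],[0,0,0]],
    [91,[0,0,-35],[0,0,0]],
    [30,[0,0,-25],[0,0,0]],
    [0,[0,0,0],[0,0,0]],
    [0,[0,0,0],[0,0,0]],
    [0,[0,0,0],[0,0,0]],
    [0,[0,0,0],[0,0,0]],
    [0,[0,0,0],[0,0,0]],
    [0,[0,0,0],[0,0,0]],
    [0,[0,0,0],[0,0,0]],
    [0,[0,0,0],[0,0,0]],
  ],
)

```text
t: 11.6
position: [516.7, 33.0, 231.0]
orientation: [[0.792, 0.61, -0.0], [0.61, -0.792, 0.0], [-0.0, -0.0, -1.0]]
force: [-0.5, -0.1, 0.0]
finger_gap: 0.258
```

```bash
python3 look.py w3.png 98 60
python3 - <<'E'
from h import *
s,p,d=shot('wrist'); uv,P=cloud('wrist',d,s); c=np.array(s['position'][:2])
m=(np.hypot(*(P[:,:2]-c).T)<45); h,b=np.histogram(P[m,2],bins=np.arange(80,175,3)); print(h,b[0])
s,p,d=shot('scene'); uv,P=cloud('scene',d); m=(np.hypot(*(P[:,:2]-(517,32.5)).T)<43)&(P[:,2]>93)&(P[:,2]<104)
Q=P[m]; print(np.median(Q[:,2]),np.linalg.lstsq(np.c_[Q[:,:2]-(517,32.5),np.ones(len(Q))],Q[:,2],rcond=None)[0])
E
```

```text
tcp [516.717109    32.99200704 231.01782874] joints [-0.08  0.34  1.56  0.    1.24  0.83]
circle world [515.79485087  34.10980434] 41.843584023683974 enc ((515.7078857421875, 33.85969161987305), 42.296627044677734) tool [ -0.   -1.4 133. ]
pad world [494.   17.4 161.9 351. ] tool [-27.5  -1.5  69.2]
pad world [540.2  53.1 152.4 287. ] tool [30.9 -1.6 78.6]
[  17   24  153  469   34 2473 1909    0    0    7    1    6   12    0
    7    4    0   29    6   35  130   43  235  755  792  352  106  165
   70    0    0] 80
97.26171591979849 [-1.41528850e-02  5.28116475e-03  9.75678990e+01]
```

View pics/w3.png

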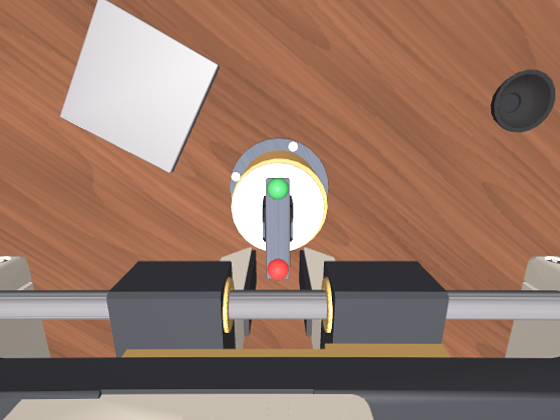

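Collar is flat on the rim (tilt ~1°), the red pad at (278,270) is raised. Press red with closed fingers.

Call:
step_arm(
  rows=[
    [0,[-16,-0.5,0],[0,0,0]],
    [0,[-16,-0.5,0],[0,0,0]],
    [0,[0,0,15],[0,0,0]],
    [0,[0,0,15],[0,0,0]],
    [0,[0,0,10],[0,0,0]],
    [0,[0,0,0],[0,0,0]],
    [0,[0,0,0],[0,0,0]],
  ],
)

```text
t: 12.45
position: [491.0, 14.3, 191.3]
orientation: [[0.792, 0.611, 0.0], [0.611, -0.792, 0.0], [0.0, -0.0, -1.0]]
force: [-0.5, -0.1, 0.3]
finger_gap: 0.005
```

Call:
step_arm(
  rows=[
    [0,[0,0,3],[0,0,0]],
    [0,[0,0,3],[0,0,0]],
    [0,[0,0,3],[0,0,0]],
    [0,[0,0,3],[0,0,0]],
    [0,[0,0,3],[0,0,0]],
    [0,[0,0,0],[0,0,0]],
  ],
)

```text
t: 13.05
position: [490.6, 14.1, 175.9]
orientation: [[0.792, 0.61, -0.0], [0.61, -0.792, -0.0], [-0.0, -0.0, -1.0]]
force: [-0.1, 0.2, 1.4]
finger_gap: 0.006
```

Call:
step_arm(
  rows=[
    [0,[0,0,2],[0,0,0]],
    [0,[0,0,2],[0,0,0]],
    [0,[0,0,0],[0,0,0]],
  ],
)

```text
t: 13.35
position: [490.8, 14.2, 171.9]
orientation: [[0.792, 0.611, -0.0], [0.611, -0.792, 0.0], [0.0, -0.0, -1.0]]
force: [-0.7, -1.3, 1.3]
finger_gap: 0.003
```

Call:
step_arm(
  rows=[
    [0,[0,0,1],[0,0,0]],
    [0,[0,0,1],[0,0,0]],
    [0,[0,0,0],[0,0,0]],
  ],
)

```text
t: 13.65
position: [490.8, 14.2, 170.5]
orientation: [[0.792, 0.611, 0.0], [0.611, -0.792, -0.0], [0.0, 0.0, -1.0]]
force: [-2.6, -2.1, 7.0]
finger_gap: 0.001
```

Call:
step_arm(
  rows=[
    [0,[0,0,1],[0,0,0]],
    [0,[0,0,0],[0,0,0]],
  ],
)

```text
t: 13.85
position: [490.9, 14.2, 170.2]
orientation: [[0.792, 0.611, 0.001], [0.611, -0.792, -0.0], [0.001, 0.001, -1.0]]
force: [-4.9, -1.6, 11.7]
finger_gap: 0.001
```

Stop reached (12 N). Back off, check the rocker, and go over to green.

Call:
step_arm(
  rows=[
    [0,[0,0,-10],[0,0,0]],
    [0,[0,0,-25],[0,0,0]],
    [0,[0,0,-25],[0,0,0]],
    [0,[16,0,0],[0,0,0]],
    [0,[16,0,0],[0,0,0]],
    [0,[0,0,0],[0,0,0]],
    [0,[0,0,0],[0,0,0]],
  ],
)

```text
t: 14.55
position: [515.9, 34.0, 228.8]
orientation: [[0.792, 0.611, -0.001], [0.611, -0.792, 0.0], [-0.0, -0.001, -1.0]]
force: [0.0, -0.4, -0.7]
finger_gap: 0.003
```

```bash
python3 look.py w4.png 98 60
```

```text
tcp [515.86842846  33.95939939 228.813608  ] joints [-0.08  0.34  1.57  0.    1.23  0.83]
circle world [515.86395256  34.10386702] 41.792076999210096 enc ((515.8651733398438, 33.8408088684082), 42.19578170776367) tool [ 1.000e-01 -0.000e+00  1.308e+02]
pad world [522.7  41.4 230.8  55. ] tool [10.  -1.8 -2. ]
pad world [539.2  52.2 163.4 309. ] tool [29.6 -0.1 65.4]
```

Green pad rose from 152 to 163 mm: the plungers are released. Now press green.

Call:
step_arm(
  rows=[
    [0,[16,0,0],[0,0,0]],
    [0,[16,0,0],[0,0,0]],
    [0,[0,0,15],[0,0,0]],
    [0,[0,0,15],[0,0,0]],
    [0,[0,0,10],[0,0,0]],
    [0,[0,0,3],[0,0,0]],
    [0,[0,0,3],[0,0,0]],
    [0,[0,0,3],[0,0,0]],
    [0,[0,0,3],[0,0,0]],
    [0,[0,0,3],[0,0,0]],
    [0,[0,0,1],[0,0,0]],
    [0,[0,0,0],[0,0,0]],
    [0,[0,0,0],[0,0,0]],
  ],
)

```text
t: 15.9
position: [541.6, 53.2, 173.2]
orientation: [[0.792, 0.61, 0.0], [0.61, -0.792, -0.0], [0.0, 0.0, -1.0]]
force: [2.8, 0.5, 2.7]
finger_gap: 0.004
```

Call:
step_arm(
  rows=[
    [0,[0,0,1],[0,0,0]],
    [0,[0,0,1],[0,0,0]],
    [0,[0,0,0],[0,0,0]],
  ],
)

```text
t: 16.2
position: [541.9, 53.4, 171.5]
orientation: [[0.792, 0.611, 0.001], [0.611, -0.792, 0.0], [0.001, 0.001, -1.0]]
force: [1.9, 2.1, 5.4]
finger_gap: 0.005
```

Call:
step_arm(
  rows=[
    [0,[0,0,1],[0,0,0]],
    [0,[0,0,1],[0,0,0]],
    [0,[0,0,0],[0,0,0]],
  ],
)

```text
t: 16.5
position: [542.1, 53.5, 169.9]
orientation: [[0.792, 0.611, 0.002], [0.611, -0.792, 0.0], [0.002, 0.001, -1.0]]
force: [2.8, 1.9, 7.1]
finger_gap: 0.004
```

Call:
step_arm(
  rows=[
    [0,[0,0,0.5],[0,0,0]],
    [0,[0,0,0],[0,0,0]],
  ],
)

```text
t: 16.7
position: [542.1, 53.5, 169.6]
orientation: [[0.792, 0.611, 0.002], [0.611, -0.792, 0.0], [0.002, 0.001, -1.0]]
force: [1.7, 2.2, 9.1]
finger_gap: 0.002
```

Call:
step_arm(
  rows=[
    [0,[0,0,1],[0,0,0]],
    [0,[0,0,0],[0,0,0]],
    [0,[0,0,-11],[0,0,0]],
    [0,[0,0,-25],[0,0,0]],
    [91,[0,0,-25],[0,0,0]],
    [91,[-16,0,0],[0,0,0]],
    [91,[-16,0,0],[0,0,0]],
    [91,[0,0,0],[0,0,0]],
    [91,[0,0,0],[0,0,0]],
    [91,[0,0,0],[0,0,0]],
    [91,[0,0,0],[0,0,0]],
    [91,[0,0,0],[0,0,0]],
    [91,[0,0,0],[0,0,0]],
    [91,[0,0,0],[0,0,0]],
  ],
)

```text
t: 18.1
position: [516.2, 33.9, 228.5]
orientation: [[0.792, 0.611, -0.0], [0.611, -0.792, 0.0], [-0.0, -0.0, -1.0]]
force: [0.2, -0.1, 0.6]
finger_gap: 0.827
```

```bash
python3 look.py w5.png 98 60
python3 - <<'E'
from h import *
s,p,d=shot('wrist'); uv,P=cloud('wrist',d,s)
m=(np.abs(P[:,2]-12)<5)&(np.hypot(*(P[:,:2]-(510,214)).T)<100); Q=P[m]; rgb=p[uv[m,1],uv[m,0]].astype(int); 
g=np.ptp(rgb,axis=1)<40; print(m.sum(),g.sum(),cv2.minAreaRect(Q[g,:2].astype(np.float32)))
E
```

```text
tcp [516.1683797   33.88414386 228.52449996] joints [-0.08  0.34  1.57  0.    1.23  0.83]
circle world [515.79346392  34.1753266 ] 41.7730298352145 enc ((515.6912231445312, 34.25102233886719), 42.14582061767578) tool [-1.000e-01 -4.000e-01  1.305e+02]
pad world [494.1  17.5 162.1 355. ] tool [-27.5  -0.5  66.4]
pad world [540.3  53.1 152.5 314. ] tool [30.9 -0.5 76.1]
16325 16296 ((508.4932861328125, 217.08798217773438), (130.2687530517578, 130.7376251220703), 9.011675834655762)
```

Rocker is back to green-down. Regrasp.

Call:
step_arm(
  rows=[
    [91,[0,0,20],[0,0,0]],
    [91,[0,0,30],[0,0,0]],
    [91,[0,0,30],[0,0,0]],
    [91,[0,0,18],[0,0,0]],
    [91,[0,0,8],[0,0,0]],
    [91,[0,0,0],[0,0,0]],
    [20,[0,0,0],[0,0,0]],
    [20,[0,0,0],[0,0,0]],
    [20,[0,0,0],[0,0,0]],
    [20,[0,0,0],[0,0,0]],
    [20,[0,0,0],[0,0,0]],
    [20,[0,0,0],[0,0,0]],
    [20,[0,0,0],[0,0,0]],
    [20,[0,0,0],[0,0,0]],
    [20,[0,0,0],[0,0,0]],
    [20,[0,0,0],[0,0,0]],
  ],
  newtons=35,
)

```text
t: 19.8
position: [516.3, 33.5, 122.6]
orientation: [[0.792, 0.611, 0.0], [0.611, -0.792, -0.0], [0.0, 0.001, -1.0]]
force: [0.6, -1.6, 0.1]
finger_gap: 0.258
```

Call:
step_arm(
  rows=[
    [20,[0,0,-5],[0,0,0]],
    [20,[0,0,-5],[0,0,0]],
    [20,[0,0,0],[0,0,0]],
  ],
)

```text
t: 20.1
position: [515.9, 34.0, 133.0]
orientation: [[0.792, 0.611, -0.0], [0.611, -0.792, 0.0], [-0.0, -0.0, -1.0]]
force: [-0.4, -0.1, -4.4]
finger_gap: 0.26
```

Call:
step_arm(
  rows=[
    [20,[0,0,-10],[0,0,0]],
    [20,[0,0,-15],[0,0,0]],
    [20,[0,0,-15],[0,0,0]],
    [20,[0,0,-15],[0,0,0]],
    [20,[0,0,-15],[0,0,0]],
    [20,[0,0,0],[0,0,0]],
    [20,[13.1,-18.5,0],[0,0,0]],
    [20,[18.5,-26.1,0],[0,0,0]],
    [20,[18.5,-26.1,0],[0,0,0]],
    [20,[18.5,-26.1,0],[0,0,0]],
    [20,[18.5,-26.1,0],[0,0,0]],
    [20,[18.5,-26.1,0],[0,0,0]],
    [20,[0,0,0],[0,0,0]],
    [20,[0,0,0],[0,0,0]],
    [20,[0,0,0],[0,0,0]],
  ],
)

```text
t: 21.6
position: [508.5, 215.5, 202.1]
orientation: [[0.792, 0.61, -0.001], [0.61, -0.792, -0.001], [-0.001, -0.0, -1.0]]
force: [-0.6, -1.1, -5.0]
finger_gap: 0.259
```

Run:
```python
from h import *
s,p,d=shot('scene','s2.png'); uv,P=cloud('scene',d); print(s['position'],s['force'])
m=(np.hypot(*(P[:,:2]-(508.5,217)).T)<90)&(P[:,2]>115)&(P[:,2]<165); v=uv[m]; print(v.min(0),v.max(0))
x,y=v.mean(0).astype(int); cv2.imwrite('pics/s2c.png',cv2.resize(p[max(0,y-60):y+60,max(0,x-60):x+60,::-1],(600,600),interpolation=cv2.INTER_CUBIC))
```

```text
[508.53054547 215.46246528 202.13548101] [-0.55011877 -1.05302146 -5.03777701]
[384 160] [406 173]
```

View pics/s2c.png

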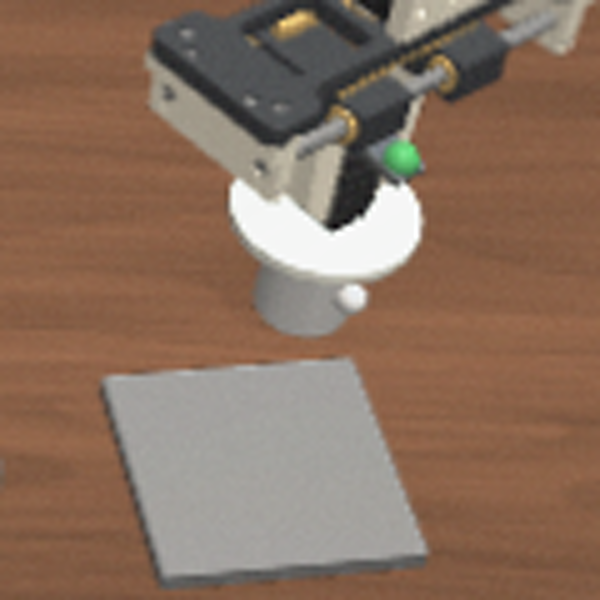

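The gauge is out, upright, and a plunger tip stands out of the head at (352,297) in the crop. Lower onto the plate.

Call:
step_arm(
  rows=[
    [20,[0,0,20],[0,0,0]],
    [20,[0,0,30],[0,0,0]],
    [20,[0,0,25],[0,0,0]],
    [20,[0,0,15],[0,0,0]],
    [20,[0,0,8],[0,0,0]],
    [20,[0,0,4],[0,0,0]],
    [20,[0,0,0],[0,0,0]],
    [20,[0,0,0],[0,0,0]],
  ],
)

```text
t: 22.45
position: [509.4, 216.2, 101.5]
orientation: [[0.792, 0.61, 0.002], [0.61, -0.792, 0.0], [0.002, 0.001, -1.0]]
force: [0.8, 0.0, -5.1]
finger_gap: 0.261
```

Call:
step_arm(
  rows=[
    [20,[0,0,1],[0,0,0]],
    [20,[0,0,1],[0,0,0]],
    [20,[0,0,1],[0,0,0]],
    [20,[0,0,0],[0,0,0]],
  ],
)

```text
t: 22.85
position: [508.7, 216.3, 97.6]
orientation: [[0.792, 0.611, 0.0], [0.611, -0.792, 0.0], [0.0, -0.0, -1.0]]
force: [-1.0, -0.4, -5.5]
finger_gap: 0.26
```

Call:
step_arm(
  rows=[
    [20,[0,0,1],[0,0,0]],
    [20,[0,0,0.5],[0,0,0]],
    [20,[0,0,0],[0,0,0]],
    [20,[0,0,0],[0,0,0]],
  ],
)

```text
t: 23.25
position: [509.0, 216.4, 96.6]
orientation: [[0.792, 0.611, 0.001], [0.611, -0.792, 0.0], [0.001, 0.0, -1.0]]
force: [-0.8, 0.4, 2.0]
finger_gap: 0.261
```

Contact. Release and rise, swinging away so the cameras see.

Call:
step_arm(
  rows=[
    [40,[0,0,0],[0,0,0]],
    [60,[0,0,0],[0,0,0]],
    [91,[0,0,0],[0,0,0]],
    [91,[0,0,0],[0,0,0]],
    [91,[0,0,0],[0,0,0]],
    [91,[0,0,0],[0,0,0]],
    [91,[0,0,0],[0,0,0]],
    [91,[0,0,0],[0,0,0]],
    [91,[0,0,-15],[0,0,0]],
    [91,[0,0,-35],[0,0,0]],
    [91,[0,0,-40],[0,0,0]],
    [91,[0,0,-40],[0,0,0]],
    [91,[0,0,0],[0,0,0]],
    [91,[0,0,0],[0,0,0]],
    [91,[0,0,0],[0,0,0]],
  ],
)

```text
t: 24.75
position: [508.1, 216.0, 224.9]
orientation: [[0.792, 0.61, -0.002], [0.61, -0.792, -0.001], [-0.002, -0.001, -1.0]]
force: [-0.3, 0.4, -1.2]
finger_gap: 0.992
```

```bash
python3 look.py w6.png 72 60
python3 - <<'E'
from h import *
s,p,d=shot('wrist'); uv,P=cloud('wrist',d,s)
m=(np.abs(P[:,2]-12)<5)&(np.hypot(*(P[:,:2]-(510,214)).T)<110); Q=P[m]; g=np.ptp(p[uv[m,1],uv[m,0]].astype(int),axis=1)<40
print(cv2.minAreaRect(Q[g,:2].astype(np.float32)))
s,p,d=shot('scene')
for l in('seal_cup_a','stem','nozzle_cap'):
    for r in regions_of(l,'scene')[:2]: print(l,round(r['p'],2),r['box'],np.round(np.median(cloud('scene',d,s,r['pixels'])[1],0)))
cv2.imwrite('pics/end.png',cv2.resize(p[110:310,60:460,::-1],(800,400),interpolation=cv2.INTER_CUBIC))
E
```

```text
tcp [508.10562259 216.03253105 224.91999972] joints [ 0.26  0.41  1.48 -0.    1.26  1.18]
circle world [508.02157054 217.493393  ] 41.83146415553765 enc ((507.7978820800781, 217.32664489746094), 42.45265197753906) tool [  1.1  -1.1 152.9]
pad world [486.2 200.9 136.  300. ] tool [-26.4  -1.3  89. ]
pad world [532.6 236.5 126.5 257. ] tool [32.1 -1.2 98.4]
((508.3035583496094, 217.1012725830078), (130.40167236328125, 130.3892059326172), 9.176105499267578)
seal_cup_a 0.79 [332.9, 269.7, 28.0, 21.0] [745. 105.  18.]
seal_cup_a 0.55 [231.2, 262.2, 29.0, 23.0] [ 738. -110.   18.]
stem 0.66 [421.4, 252.8, 22.6, 55.2] [745. 291.  20.]
nozzle_cap 0.69 [157.7, 250.9, 32.8, 35.7] [ 758. -255.   39.]
```

View pics/end.png

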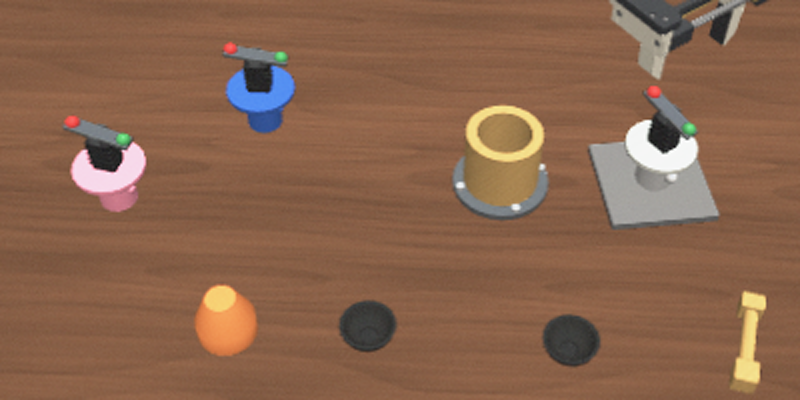

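The gauge stands upright in the middle of the plate, within 1 mm of its centre. It is still locked, and the bystanders have not moved.

```bash
python3 -c "
from h import *
print(robot.finish_job())"
```

```text
the job is handed in; nothing more can be done
None
```

The job is done and handed in at about 25 s of the 61 s allowed. The white gauge went into the sleeve until its collar met the rim. I pressed red and then green, each to its stop, lifted the gauge straight out and stood it on the granite plate.

What the last checks showed:
- **Placement:** the gauge stands upright, with its collar centre within about 1 mm of the plate centre.
- **Lock:** the red end of the rocker is still raised, so the gauge is locked. A plunger stands visibly out of the head. I did not measure how far out it is.
- **Bystanders:** the seal cups, stem and nozzle cap read within 3 mm of where they started, which is no more than camera noise. The blue and pink gauges were never touched.
- **Contact forces:** the highest force I read was about 12 N, while pressing the pads.

No check failed. The only disagreement was over the plate centre, where the cameras differed by about 3 mm. I used the wrist camera's figure.

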